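Pump up the lubricator

TASK

Charge the lubricator that is bolted to the bench: push the pump's black palm knob down with your fingers in full strokes, letting it spring back up each time, until the indicator pin on top of the feeder stands fully out of its gland; then come away and leave the knob up. Only push the knob, without gripping it, do not touch the pin, and leave the other things on the bench where they are.

Things in the scene. Friction and masses are not known exactly. Their poses are not given: they have to be found in the camera images.
- lubricator: hand-pumped lubricator bolted to the bench, fixed: grey base plate 150 (its x) x 270 (its y) x 10 mm. In the middle the pump: grey cast body, bright barrel, hex nut (top at 130 mm), coil spring, black palm knob. At its y = -85 mm a white oil tank with black screw cap (84 mm across, top at 146 mm), at its y = +85 mm the feeder with the indicator pin. Origin: under the pump's axis, on the bench
- feeder_gland (a point): centre of the top of the feeder's brass gland nut, out of which the indicator pin comes, 105 mm above the bench, fixed. The feeder is a bright upright cylinder 56 mm across
- knob_top (a point): centre of the top of the pump's domed black palm knob, which is 50 mm across and 25 mm thick; at rest this point is 200 mm above the bench. The knob goes straight down 30 mm and its spring brings it back up
- pump_knob: the palm knob with its rod, the pump's only moving part; origin at the centre of the knob's underside, 25 mm below knob_top
- plunger (a joint): how far the knob is pushed down, in m: 0 = fully up, 0.030 = fully down, on a firm stop. Its spring pushes back with about 4 N at the top, 10 N at the bottom; pumping adds 1 to 3 N. Each full stroke down lifts the indicator pin by about 4 mm (short strokes lift it less), and the pin stays up while the knob comes back
- indicator_pin (a joint): how far the indicator pin stands out, in m: 0 = in, about 0.030 = fully out, against its stop. It starts somewhere between 0.002 and 0.012, so five to seven full strokes are needed. Once the pin is out, further strokes by-pass inside the pump and do nothing
- pin_tip (a point): centre of the top of the indicator pin's button head; 111 mm above the bench with the pin in, about 141 mm when it is fully out
- pin_head: the indicator pin: plain steel, 12 mm thick, with a button head 20 mm across and 6 mm high; a dark turned groove near its foot comes into sight above the gland only when the pin is fully out. Origin at the underside of the button head
- union_nut: brass union nut, a ring 28 mm across, with a 16 mm hole, 12 mm high, lying on the front of the lubricator's base plate; origin at the centre of its underside
- plug: small steel hex plug, 22 mm across, 22 mm high, standing head down on the front of the base plate; origin at the centre of its underside
- oil_bottle: grey plastic oil bottle, 58 mm across, 165 mm tall, standing on the bench beside the oil tank; origin at the centre of its underside
- screw_jar: clear jar with a steel lid, 68 mm across, 85 mm tall, standing on the bench beside the feeder; origin at the centre of its underside
- wrench: steel combination wrench, 180 mm long, 8 mm thick, lying on the bench in front of the lubricator; origin at its middle, underside, x along it
- paint_can: small paint can, 104 mm across, 125 mm tall, on the bench to one side; origin at the centre of its underside
- tape_roll: roll of tape, 104 mm across, 38 mm high, lying flat on the bench to one side; origin at the centre of its underside
- mug: white mug, 84 mm across, 95 mm tall, on the bench to one side; origin at the centre of its underside

How it is judged:
By the outcome, as a careful person would: the job done as asked, in the order asked, and still so for the second after the job is handed in, with the robot touching nothing.
It also fails if it takes over 58 s, if anything falls off the work surface, if the arm or the gripper's body presses on something with over 40 N, if the wrist force passes 120 N, or if a joint passes its speed limit or range.

ROBOT

A 6-joint arm with a two-finger parallel gripper is mounted at the origin on the work surface. World frame = base frame: x ahead of the robot, y to its left, z up, the work surface at z = 0. Lengths are in m, angles in rad, forces in N, time in s.
With the tool pointing down it reaches from about 0.225 to 0.875 m from the base axis. Payload 3.4 kg.
Tool frame: the origin (TCP) lies at the very end of the fingers, on their centre line; the grasp point (between the pads) lies 19 mm behind it; z points along the fingers, x is the direction in which the jaws open and shut, and the axes are right-handed (so a half turn about z gives the same grasp; the last joint's range is limited). The gripper opens to 85 mm and grips with 20 to 120 N. Pads are 22 mm wide; open, the fingers measure 114 mm over their backs; the gripper's body (76 mm by 85 mm) begins 54 mm behind the grasp point. The pads swing forward as they close: fully open they stand 13 mm farther back than shut.
Start: joints at [1.117, 0.276, 1.505, -0, 1.361, -0.121], TCP at [0.188, 0.543, 0.231] pointing down, gripper open.
Joint ranges: [-2.89, 2.89], [-0.75, 2.08], [0.22, 2.7], [-1.18, 4.32], [0.11, 2.71], [-2.7, 2.7]. Speed limits (rad/s): [2.57, 2.57, 3.14, 3.14, 3.14, 3.14].

INTERFACE

Orientations are given as a unit quaternion [w, x, y, z].
In Python, from rig import manip gives the robot as it stands.
- The arm moves only by the tool send_rows, never from a script. Its argument "increments" is a list of rows, each a list of 5 numbers: the opening, from 0 (shut) to 1 (fully open), then the shift along the tool's x, y, z in m, then the turn about the tool's z in rad. A call has 1 to 8 rows; each row shifts and turns the commanded pose from where the row before left it, along the tool's axes as they then stand; what a row does not reach is not made up. A row lasts 1/8 s, in which the tool goes at most 62.5 mm and 10.7 degrees, less where a joint would pass 70% of its speed; a pose out of reach is approached as far as the arm can. A call is refused whole if a number of a shift passes 0.0625 or a number of a turn 0.188, either way. A call with a gripper value outside its range is refused whole. The fingers move at their own pace and stop on an object; "squeeze" is the grip in N (left out, the last holds). Time passes only in rows, so rows that do not move let the fingers close. It gives the time, the measured TCP pose, the force and the opening at its end, in the units of the state.
- manip.get_state(): the state, without advancing time (a new reading comes with each control period).
- manip.get_image(name): name is "side" or "top"; returns the picture (480x640x3 uint8, red, green, blue); there is no depth.
- manip.calibration(name): a dict with "fx", "fy", "cx", "cy" (pixels), "camera_from_world" (4x4, takes a point from world to camera coordinates). Camera axes: x right, y up, looking along -z (the intrinsics and any distortion apply to the point x, -y, -z); pixel columns grow to the right and rows downward; lengths in m; the calibration is good to about 2 mm. A picture is of the moment at which its call begins. calibration takes no time and is no camera call.
- manip.sign_off(): hands the job in, once; it reports no verdict.
The state is a dict: "clock": time; "qpos": joint angles; "qd": joint speeds; "effort": joint torques, N m; "position": TCP position; "ee_rot": TCP orientation; "contact_force": force on the tool from outside, world axes, zero at the start; "moment": the same for the moment, N m; "width": finger opening in m.
Only numpy, scipy, OpenCV 4.12 (cv2) and the standard library are available. Lean on these libraries where they do the work, as an engineer would, in place of code of your own. Each camera call takes 0.05 s, during which the arm holds its last target.

## Working session

There is one attempt and no reset: what is moved stays moved. The work goes in short steps, Python scripts to look and compute and a tool call to move; the robot and the scene stay as the last step left them, time stands still between calls to the robot, and variables do not carry over. Pictures are saved under pics/ and viewed, and the job is handed in when it is done.

Besides the shell and the picture viewer there is one more tool, called after ">>>" as name([rows], argument=value, ...), one row to a line, values as JSON. send_rows: Moves the arm, as the interface text tells. Its arguments: {"type":"object","properties":{"increments":{"type":"array","items":{"type":"array","items":{"type":"number"}}},"squeeze":{"type":"number"}},"required":["increments"]}

```bash
mkdir -p pics; ls
python3 - <<'E'
from rig import manip
import cv2
print(manip.get_state())
for n in("side","top"):
    im=manip.get_image(n); cv2.imwrite(f"pics/{n}0.png",im[:,:,::-1]); print(n,manip.calibration(n))
E
```

```text
pics
{'clock': 0.0, 'qpos': array([ 1.11697889e+00,  2.76591774e-01,  1.50613369e+00, -1.80295451e-05,
        1.36067862e+00, -1.21008301e-01]), 'qd': array([-0.00030178,  0.00063602, -0.00057159, -0.00014901, -0.00086144,
        0.00211709]), 'effort': array([-5.36069147e-04, -4.16784096e+01, -2.45801371e+01, -3.15469160e-04,
        1.11698429e-02,  2.07694129e-06]), 'position': array([0.18763715, 0.54297043, 0.23044132]), 'ee_rot': array([ 4.40365228e-04,  8.14461372e-01,  5.80217074e-01, -7.91503130e-04]), 'contact_force': array([ 0.03039291, -0.37497915,  0.22097999]), 'moment': array([-0.0112004 ,  0.0267769 ,  0.05226236]), 'width': 0.08547985521483219}
side {'fx': 475.1847513207587, 'fy': 475.1847513207587, 'cx': 314.1228566618152, 'cy': 235.0562726650926, 'camera_from_world': array([[ 0.83316945, -0.55265046, -0.02015262, -0.43763472],
       [ 0.30784941,  0.43322103,  0.84708222, -0.27861599],
       [-0.45940984, -0.711967  ,  0.53107964, -0.96784664],
       [ 0.        ,  0.        ,  0.        ,  1.        ]])}
top {'fx': 511.72441953733386, 'fy': 511.72441953733386, 'cx': 321.31892530048367, 'cy': 241.97315921743245, 'camera_from_world': array([[-1.44067551e-04, -9.99995243e-01,  3.08119137e-03,
         2.71137988e-02],
       [ 9.83041672e-01,  4.23412091e-04,  1.83381821e-01,
        -5.96244414e-01],
       [-1.83382253e-01,  3.05535888e-03,  9.83036934e-01,
        -1.65796622e+00],
       [ 0.00000000e+00,  0.00000000e+00,  0.00000000e+00,
         1.00000000e+00]])}
```

View pics/side0.png

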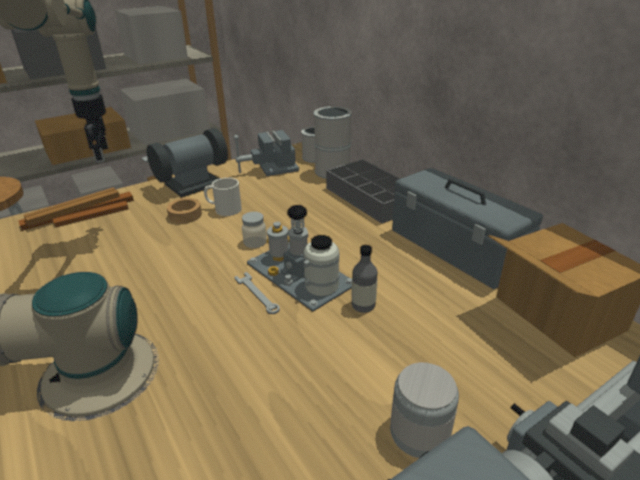

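View pics/top0.png

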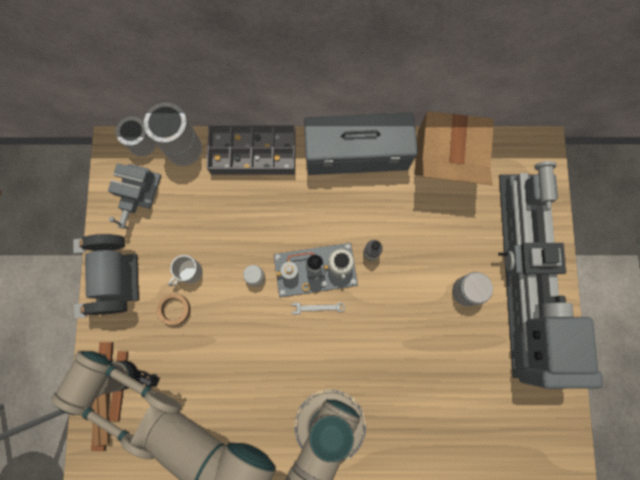

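The side view shows the knob near (297,212), the feeder pin near (277,229) and the tank cap near (321,242). In the top view the knob is near (315,261), the feeder near (290,270) and the tank near (341,261). I'll zoom in on both.

Run:
```python
import cv2,numpy as np
a=cv2.imread("pics/side0.png")[195:315,230:390]; b=cv2.imread("pics/top0.png")[225:325,235:395]
cv2.imwrite("pics/c1.png",cv2.resize(a,None,fx=5,fy=5,interpolation=cv2.INTER_CUBIC))
cv2.imwrite("pics/c2.png",cv2.resize(b,None,fx=5,fy=5,interpolation=cv2.INTER_CUBIC))
```

```text
(no output)
```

View pics/c1.png

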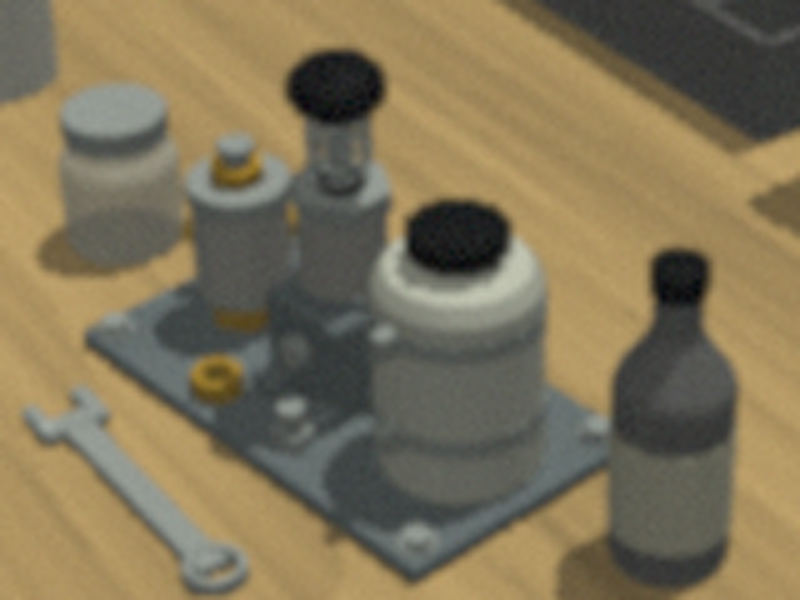

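View pics/c2.png

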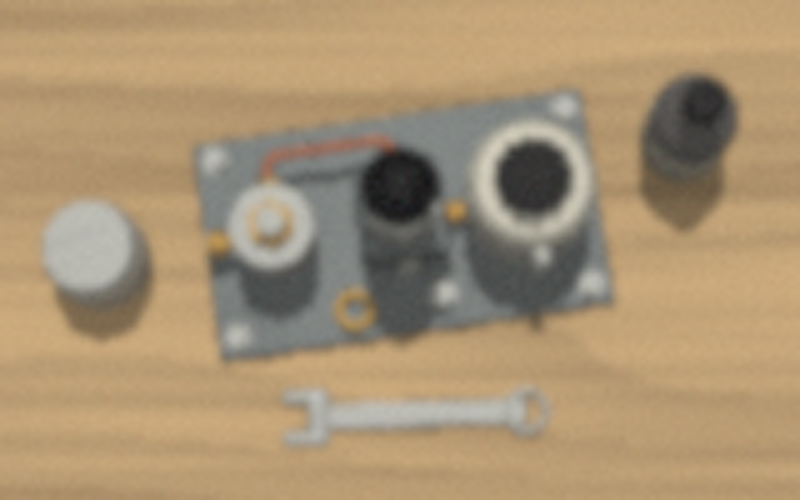

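```bash
cat > h.py <<'E'
import cv2,numpy as np
from rig import manip
C={n:manip.calibration(n) for n in("side","top")}
def ray(n,u,v):
    c=C[n];T=c["camera_from_world"];R=T[:3,:3];o=-R.T@T[:3,3]
    d=R.T@np.array([(u-c["cx"])/c["fx"],-(v-c["cy"])/c["fy"],-1.]);return o,d/np.linalg.norm(d)
def plane(n,u,v,z):
    o,d=ray(n,u,v);return o+d*(z-o[2])/d[2]
def tri(a,b):
    o1,d1=ray("side",*a);o2,d2=ray("top",*b)
    s=np.linalg.lstsq(np.c_[d1,-d2],o2-o1,rcond=None)[0]
    p,q=o1+s[0]*d1,o2+s[1]*d2;return (p+q)/2,np.linalg.norm(p-q)
def proj(n,p):
    c=C[n];q=(c["camera_from_world"]@np.r_[p,1])[:3];return np.array([c["cx"]-c["fx"]*q[0]/q[2],c["cy"]+c["fy"]*q[1]/q[2]])
def dark(im,x0,y0,x1,y1,t=45):
    g=im[y0:y1,x0:x1].max(2);m=(g<t).astype(np.uint8)
    n,l,s,c=cv2.connectedComponentsWithStats(m);i=1+np.argmax(s[1:,4]);return c[i]+[x0,y0],s[i]+[x0,y0,0,0,0]
E
python3 - <<'E'
from h import *
s=cv2.imread("pics/side0.png");t=cv2.imread("pics/top0.png")
ks=dark(s,284,200,312,222);kt=dark(t,303,250,327,272)
print(ks,kt,tri(ks[0],kt[0]),plane("side",*ks[0],.1875),plane("top",*kt[0],.1875))
cs=dark(s,308,230,336,252);ct=dark(t,330,250,352,272)
print(cs,ct,tri(cs[0],ct[0]),plane("top",*ct[0],.140))
# pin head: side head centre, top head centre (from crops)
p=tri((230+234/5,195+146/5),(235+269/5,225+222/5));print("pin",p)
# plate corners (z=.01)
c=np.array([plane("top",235+x/5,225+y/5,.01) for x,y in((195,147),(580,90),(613,303),(224,360))]);print(c,c.mean(0))
print("jar",plane("top",235+90/5,225+250/5,.085),"bottle",plane("top",235+705/5,225+100/5,.165))
E
```

```text
(array([296.69473684, 212.25789474]), array([288, 206,  18,  14, 190])) (array([314.34328358, 261.99253731]), array([308, 256,  14,  13, 134])) (array([0.51068611, 0.04862683, 0.18281569]), np.float64(0.0018185399187105778)) [0.50735347 0.0411971  0.1875    ] [0.50917617 0.04897742 0.1875    ]Traceback (most recent call last):
  File "<stdin>", line 5, in <module>
  File "h.py", line 17, in dark
    n,l,s,c=cv2.connectedComponentsWithStats(m);i=1+np.argmax(s[1:,4]);return c[i]+[x0,y0],s[i]+[x0,y0,0,0,0]
                                                    ~~~~~~~~~^^^^^^^^^
    return _wrapfunc(a, 'argmax', axis=axis, out=out, **kwds)
    return bound(*args, **kwds)
ValueError: attempt to get argmax of an empty sequence
```

Run:
```python
from h import *
p=tri((230+235/5,195+146/5),(235+269/5,225+222/5));print("pin",p)
print("cap",tri((230+457/5,195+236/5),(235+534/5,225+177/5)))
c=np.array([plane("top",235+x/5,225+y/5,.01) for x,y in((195,147),(580,90),(613,303),(224,360))]);print(c,c.mean(0))
print("jar",plane("top",235+90/5,225+250/5,.085),"bottle",plane("top",235+705/5,225+100/5,.165))
```

```text
pin (array([0.49751351, 0.13070416, 0.11405142]), np.float64(0.0033421180305729164))
cap (array([ 0.52250614, -0.03782865,  0.13844837]), np.float64(0.0023282322901147204))
[[ 0.56134046  0.18893244  0.01      ]
 [ 0.60110725 -0.07494462  0.01      ]
 [ 0.45451694 -0.0957038   0.01      ]
 [ 0.41601843  0.16695596  0.01      ]] [0.50824577 0.04631    0.01      ]
jar [0.48145423 0.24918816 0.085     ] bottle [ 0.56618453 -0.14343381  0.165     ]
```

Knob axis is about (0.5095, 0.0475). The pin, cap and plate centre all fit that with the given ±85 mm spacing, and the lubricator is yawed about 8.5°. Everything else stands below 0.17 m, so it's safe to travel at z = 0.23 with the fingers shut.

>>> send_rows([
  [0,0,0,0,0],
  [0,-0.01,0.013,0,0],
  [0,-0.025,0.032,0,0],
  [0,-0.025,0.032,0,0],
  [0,-0.025,0.032,0,0],
  [0,-0.025,0.032,0,0],
  [0,-0.025,0.032,0,0],
  [0,-0.025,0.032,0,0],
], squeeze=20)

```text
clock: 1.1
position: [0.3299, 0.323, 0.2314]
ee_rot: [0.0, 0.815, 0.58, 0.0]
contact_force: [1.0, 0.7, -0.5]
width: 0.0002
```

>>> send_rows([
  [0,-0.025,0.032,0,0],
  [0,-0.025,0.032,0,0],
  [0,-0.025,0.032,0,0],
  [0,-0.025,0.032,0,0],
  [0,-0.025,0.032,0,0],
  [0,-0.025,0.032,0,0],
  [0,-0.025,0.032,0,0],
  [0,-0.018,0.022,0,0],
])

```text
clock: 2.1
position: [0.499, 0.06, 0.2313]
ee_rot: [0.0, 0.815, 0.58, -0.0]
contact_force: [0.1, 0.7, 0.7]
width: -0.0003
```

>>> send_rows([
  [0,0,0,0,0],
  [0,0,0,0,0],
])

```text
clock: 2.35
position: [0.4979, 0.0625, 0.2312]
ee_rot: [-0.001, 0.815, 0.58, -0.0]
contact_force: [0.0, 0.0, 0.2]
width: 0.0001
```

>>> send_rows([
  [0,-0.0104,0.0159,0,0],
  [0,0,0,0.015,0],
  [0,0,0,0,0],
])

```text
clock: 2.72
position: [0.509, 0.0477, 0.2144]
ee_rot: [-0.001, 0.814, 0.58, -0.002]
contact_force: [-0.3, -1.5, -0.7]
width: -0.0002
```

Run:
```python
from h import *
s=manip.get_image("side");t=manip.get_image("top")
print(manip.get_state()["position"])
f=lambda im,y,x:cv2.resize(im[y:y+100,x:x+100,::-1],None,fx=4,fy=4,interpolation=cv2.INTER_CUBIC)
cv2.imwrite("pics/d1.png",np.hstack([f(s,170,245),f(t,210,265)]))
```

```text
[0.50986331 0.04782064 0.21565162]
```

View pics/d1.png

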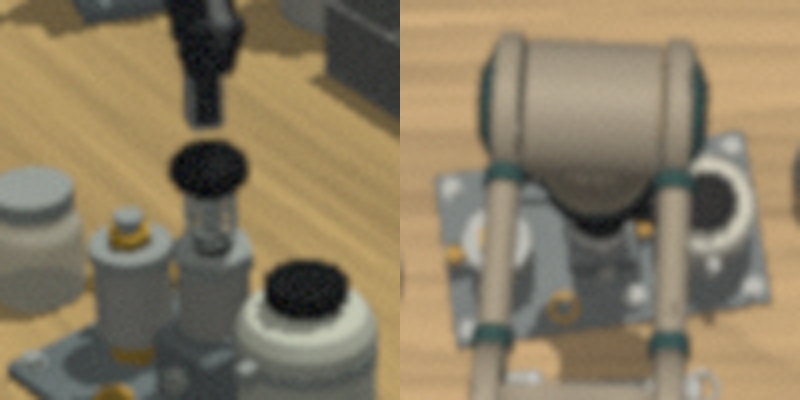

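In the side view the shut fingers, at about (296,200), stand right over the knob at (297,212). Now the first stroke, done gently.

>>> send_rows([
  [0,0,0,0.01,0],
  [0,0,0,0.01,0],
  [0,0,0,0.01,0],
  [0,0,0,0.01,0],
  [0,0,0,0.003,0],
  [0,0,0,0,0],
  [0,0,0,0,0],
])

```text
clock: 3.7
position: [0.5106, 0.0477, 0.1742]
ee_rot: [0.0, 0.814, 0.58, 0.001]
contact_force: [-1.5, 0.2, 8.2]
width: 0.0002
```

>>> send_rows([
  [0,0,0,0.003,0],
  [0,0,0,0,0],
])

```text
clock: 3.95
position: [0.5106, 0.0477, 0.1713]
ee_rot: [0.0, 0.814, 0.58, 0.001]
contact_force: [-1.6, -0.1, 10.7]
width: -0.0003
```

>>> send_rows([
  [0,0,0,0.002,0],
  [0,0,0,0,0],
])

```text
clock: 4.2
position: [0.5106, 0.0477, 0.17]
ee_rot: [0.0, 0.814, 0.58, 0.001]
contact_force: [-2.5, 0.0, 13.5]
width: -0.0
```

>>> send_rows([
  [0,0,0,0.001,0],
  [0,0,0,0,0],
])

```text
clock: 4.45
position: [0.5106, 0.0477, 0.17]
ee_rot: [0.001, 0.814, 0.58, 0.001]
contact_force: [-5.6, 1.5, 18.1]
width: -0.0001
```

Stop reached: position held at 0.170 while the force rose to 18 N. Next come the return and then the second stroke.

>>> send_rows([
  [0,0,0,-0.012,0],
  [0,0,0,-0.014,0],
  [0,0,0,-0.014,0],
  [0,0,0,0,0],
  [0,0,0,0,0],
])

```text
clock: 5.08
position: [0.5099, 0.0475, 0.2064]
ee_rot: [-0.0, 0.814, 0.58, -0.001]
contact_force: [-0.4, -0.9, -0.1]
width: 0.0002
```

Run:
```python
from h import *
s=manip.get_image("side")
print(manip.get_state()["position"],manip.get_state()["contact_force"])
f=lambda im,y,x:cv2.resize(im[y:y+100,x:x+100,::-1],None,fx=5,fy=5,interpolation=cv2.INTER_CUBIC)
cv2.imwrite("pics/d2.png",f(s,180,245))
```

```text
[0.50978921 0.0474944  0.20632025] [0.06407703 0.28135587 0.4393706 ]
```

View pics/d2.png

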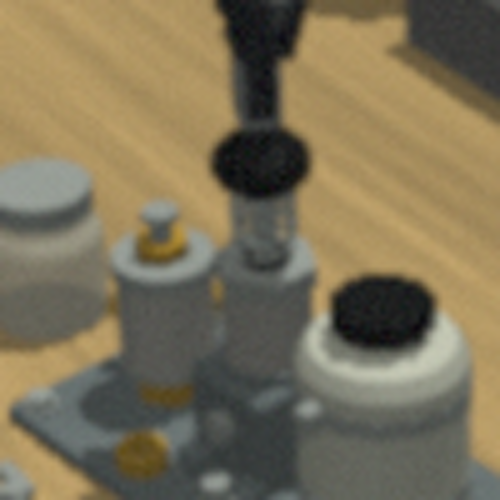

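The knob is fully up and the pin has risen; its stem is now visible at about (277,226). I'll run the next strokes down to the same bottom (total −40/+40).

>>> send_rows([
  [0,0,0,0.012,0],
  [0,0,0,0.012,0],
  [0,0,0,0.012,0],
  [0,0,0,0.004,0],
  [0,0,0,0,0],
  [0,0,0,0,0],
])

```text
clock: 5.88
position: [0.5112, 0.0475, 0.1699]
ee_rot: [0.001, 0.814, 0.58, 0.001]
contact_force: [-3.5, 0.2, 20.7]
width: -0.0002
```

>>> send_rows([
  [0,0,0,-0.012,0],
  [0,0,0,-0.014,0],
  [0,0,0,-0.014,0],
  [0,0,0,0,0],
  [0,0,0,0,0],
])

```text
clock: 6.5
position: [0.5095, 0.0475, 0.2062]
ee_rot: [-0.001, 0.814, 0.58, -0.001]
contact_force: [-0.2, 0.0, -0.2]
width: 0.0
```

>>> send_rows([
  [0,0,0,0.012,0],
  [0,0,0,0.012,0],
  [0,0,0,0.012,0],
  [0,0,0,0.004,0],
  [0,0,0,0,0],
  [0,0,0,0,0],
])

```text
clock: 7.25
position: [0.5109, 0.0475, 0.1699]
ee_rot: [0.001, 0.814, 0.58, 0.001]
contact_force: [-4.5, 0.7, 21.7]
width: -0.0001
```

>>> send_rows([
  [0,0,0,-0.012,0],
  [0,0,0,-0.014,0],
  [0,0,0,-0.014,0],
  [0,0,0,0,0],
  [0,0,0,0,0],
])

```text
clock: 7.88
position: [0.5095, 0.0475, 0.2062]
ee_rot: [-0.001, 0.814, 0.58, -0.001]
contact_force: [-0.5, 0.4, -0.7]
width: 0.0001
```

Three strokes done. Two more, then I'll look.

>>> send_rows([
  [0,0,0,0.012,0],
  [0,0,0,0.012,0],
  [0,0,0,0.012,0],
  [0,0,0,0.004,0],
  [0,0,0,0,0],
  [0,0,0,0,0],
])

```text
clock: 8.62
position: [0.5109, 0.0475, 0.1699]
ee_rot: [0.001, 0.814, 0.58, 0.001]
contact_force: [-5.4, 1.0, 22.1]
width: -0.0001
```

>>> send_rows([
  [0,0,0,-0.012,0],
  [0,0,0,-0.014,0],
  [0,0,0,-0.014,0],
  [0,0,0,0,0],
  [0,0,0,0,0],
])

```text
clock: 9.25
position: [0.5095, 0.0475, 0.2062]
ee_rot: [-0.001, 0.814, 0.58, -0.001]
contact_force: [-0.3, -1.0, -0.3]
width: 0.0002
```

>>> send_rows([
  [0,0,0,0.012,0],
  [0,0,0,0.012,0],
  [0,0,0,0.012,0],
  [0,0,0,0.004,0],
  [0,0,0,0,0],
  [0,0,0,0,0],
])

```text
clock: 10.0
position: [0.5109, 0.0475, 0.1699]
ee_rot: [0.001, 0.814, 0.58, 0.001]
contact_force: [-4.3, -0.8, 22.5]
width: 0.0002
```

>>> send_rows([
  [0,0,0,-0.012,0],
  [0,0,0,-0.014,0],
  [0,0,0,-0.014,0],
  [0,0,0,0,0],
  [0,0,0,0,0],
])

```text
clock: 10.62
position: [0.5095, 0.0475, 0.2062]
ee_rot: [-0.001, 0.814, 0.58, -0.001]
contact_force: [0.0, -0.5, -0.2]
width: -0.0002
```

Run:
```python
from h import *
s=manip.get_image("side")
cv2.imwrite("pics/side5.png",s[:,:,::-1])
f=lambda im,y,x:cv2.resize(im[y:y+100,x:x+100,::-1],None,fx=5,fy=5,interpolation=cv2.INTER_CUBIC)
cv2.imwrite("pics/d5.png",f(s,180,245))
for z in(.105,.111,.123,.127,.131,.135,.141): print(z,proj("side",[.497,.131,z]))
```

```text
0.105 [276.3513054  227.32162117]
0.111 [276.20679765 225.3388604 ]
0.123 [275.91552516 221.34237116]
0.127 [275.8177592  220.00094473]
0.131 [275.71965273 218.6548463 ]
0.135 [275.62120398 217.30405141]
0.141 [275.47288513 215.26899933]
```

View pics/d5.png

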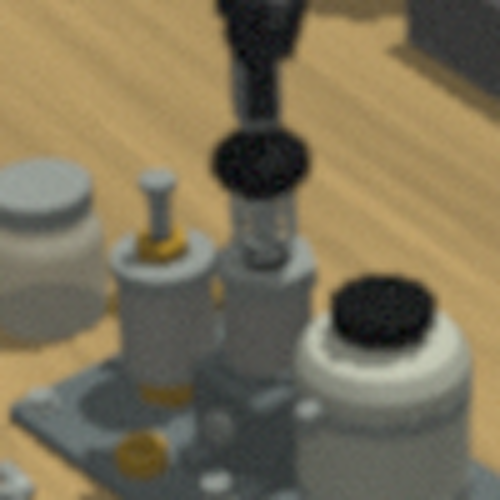

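The pin has risen a good deal: its head is now at v≈215, up from 221 after stroke 1. No dark groove shows yet. Strokes past full extension are harmless, so I'll do one more and compare.

>>> send_rows([
  [0,0,0,0.012,0],
  [0,0,0,0.012,0],
  [0,0,0,0.012,0],
  [0,0,0,0.004,0],
  [0,0,0,0,0],
  [0,0,0,0,0],
])

```text
clock: 11.42
position: [0.511, 0.0475, 0.1699]
ee_rot: [0.001, 0.814, 0.58, 0.001]
contact_force: [-5.1, 0.9, 19.9]
width: 0.0
```

>>> send_rows([
  [0,0,0,-0.012,0],
  [0,0,0,-0.014,0],
  [0,0,0,-0.014,0],
  [0,0,0,0,0],
  [0,0,0,0,0],
])

```text
clock: 12.05
position: [0.5096, 0.0475, 0.2062]
ee_rot: [-0.001, 0.814, 0.58, -0.001]
contact_force: [-0.0, 0.3, -0.7]
width: 0.0
```

Run:
```python
from h import *
s=manip.get_image("side")
cv2.imwrite("pics/side6.png",s[:,:,::-1])
f=lambda im,y,x:cv2.resize(im[y:y+40,x:x+40],None,fx=10,fy=10,interpolation=cv2.INTER_CUBIC)
cv2.imwrite("pics/d6.png",np.hstack([f(cv2.imread("pics/side5.png"),205,257),f(s[:,:,::-1],205,257)]))
```

```text
(no output)
```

View pics/d6.png

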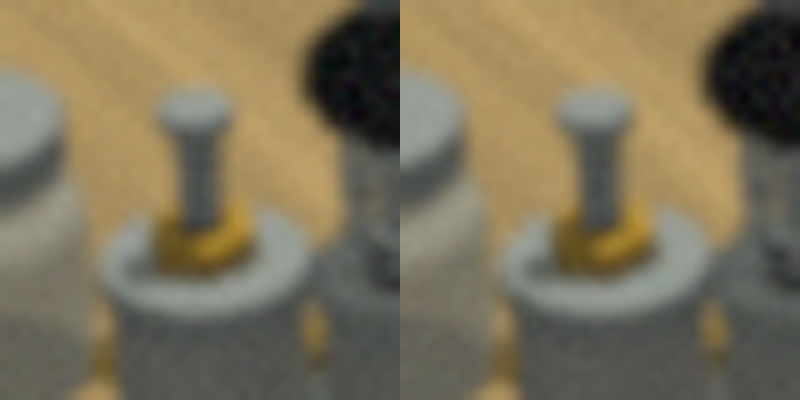

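Between strokes 5 (left) and 6 (right) the head barely moves. To be sure, I'll do two more strokes (seven is the stated maximum) and measure the change.

>>> send_rows([
  [0,0,0,0.012,0],
  [0,0,0,0.012,0],
  [0,0,0,0.012,0],
  [0,0,0,0.005,0],
  [0,0,0,0,0],
  [0,0,0,0,0],
])

```text
clock: 12.85
position: [0.5111, 0.0475, 0.1699]
ee_rot: [0.001, 0.814, 0.58, 0.001]
contact_force: [-4.9, 0.4, 26.1]
width: 0.0001
```

>>> send_rows([
  [0,0,0,-0.013,0],
  [0,0,0,-0.014,0],
  [0,0,0,-0.014,0],
  [0,0,0,0,0],
  [0,0,0,0,0],
])

```text
clock: 13.48
position: [0.5096, 0.0475, 0.2062]
ee_rot: [-0.001, 0.814, 0.58, -0.001]
contact_force: [0.3, -1.0, 0.7]
width: 0.0001
```

>>> send_rows([
  [0,0,0,0.012,0],
  [0,0,0,0.012,0],
  [0,0,0,0.012,0],
  [0,0,0,0.005,0],
  [0,0,0,0,0],
  [0,0,0,0,0],
])

```text
clock: 14.22
position: [0.5109, 0.0475, 0.1699]
ee_rot: [0.001, 0.814, 0.58, 0.001]
contact_force: [-5.4, -0.1, 26.8]
width: -0.0003
```

>>> send_rows([
  [0,0,0,-0.013,0],
  [0,0,0,-0.014,0],
  [0,0,0,-0.014,0],
  [0,0,0,-0.03,0],
  [0,0,0,-0.03,0],
  [0,0,0,-0.03,0],
  [0,0,0,0,0],
])

```text
clock: 15.1
position: [0.5112, 0.0475, 0.2985]
ee_rot: [0.001, 0.814, 0.58, 0.001]
contact_force: [0.4, -0.3, -1.4]
width: 0.0001
```

>>> send_rows([
  [0,0.025,-0.04,0,0],
  [0,0.025,-0.04,0,0],
  [0,0.025,-0.04,0,0],
  [0,0.025,-0.04,0,0],
  [0,0.025,-0.04,0,0],
  [0,0.025,-0.04,0,0],
  [0,0,0,0,0],
  [0,0,0,0,0],
])

```text
clock: 16.1
position: [0.3322, 0.2671, 0.296]
ee_rot: [0.0, 0.814, 0.581, -0.001]
contact_force: [0.6, -0.4, 0.1]
width: -0.0001
```

Run:
```python
from h import *
s=manip.get_image("side");t=manip.get_image("top")
cv2.imwrite("pics/side8.png",s[:,:,::-1]);cv2.imwrite("pics/top8.png",t[:,:,::-1])
I=[cv2.imread(f"pics/side{k}.png") for k in(0,5,6,8)]
w=lambda im:im[208:236,268:288].mean(2)
for im in I:
    # column brightness-vs-wood: blue channel minus red -> grey head vs tan wood
    d=(im[:,:,0].astype(float)-im[:,:,2])[205:240,274:280].mean(1); print(np.round(d).astype(int))
f=lambda im,y,x:cv2.resize(im[y:y+40,x:x+40],None,fx=10,fy=10,interpolation=cv2.INTER_CUBIC)
cv2.imwrite("pics/d8.png",np.hstack([f(I[2],205,257),f(I[3],205,257)]))
b=lambda im:cv2.resize(im[190:320,220:390],None,fx=4,fy=4,interpolation=cv2.INTER_CUBIC)
cv2.imwrite("pics/e8.png",b(I[3]))
```

```text
[-74 -75 -77 -78 -78 -79 -79 -79 -79 -78 -76 -75 -74 -73 -73 -70 -50 -22
  -4  -1  -4 -10 -25 -55 -87 -84 -59 -27  -8  -2  -1   0   0   0  -2]
[-76 -77 -79 -80 -79 -79 -82 -78 -57 -26  -6  -2  -4 -13 -20 -22 -23 -24
 -24 -25 -30 -32 -38 -71 -91 -82 -59 -29  -9  -1   0   0   1   1  -2]
[-76 -77 -78 -80 -80 -80 -81 -78 -57 -26  -6  -2  -4 -13 -20 -22 -24 -24
 -25 -26 -30 -32 -40 -72 -90 -80 -58 -29  -8  -2   0  -1   0   0  -2]
[-75 -76 -78 -78 -80 -80 -81 -78 -58 -26  -5  -3  -5 -13 -20 -23 -24 -24
 -24 -24 -29 -31 -38 -72 -90 -80 -59 -29  -8  -1   0   0   1  -1  -1]
```

View pics/d8.png

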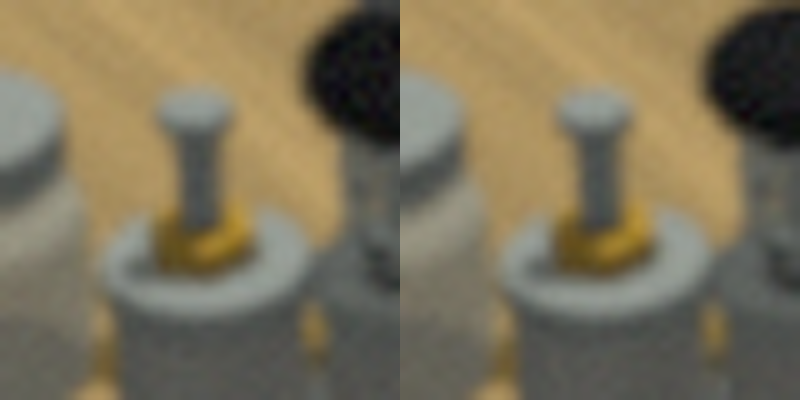

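View pics/e8.png

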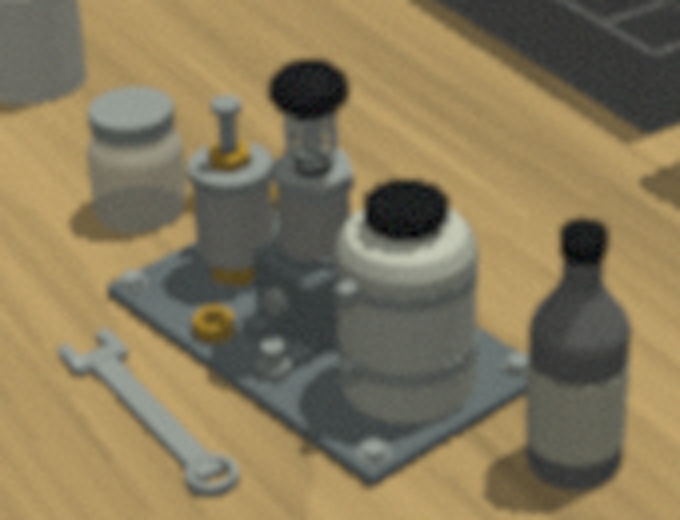

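View pics/top8.png

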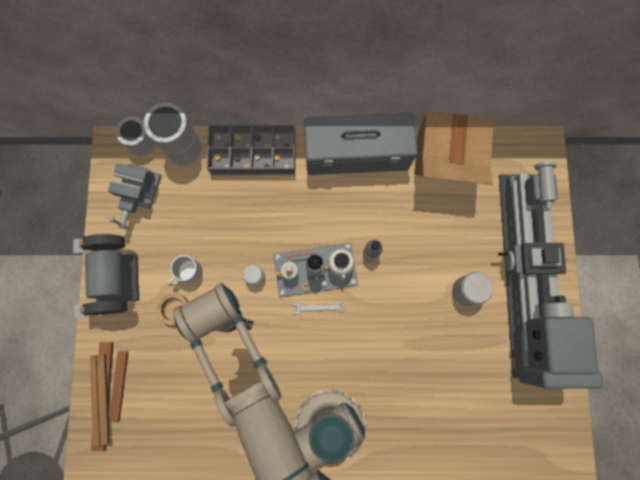

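The side-view pin profile is identical after strokes 5, 6 and 8, with the head 8 px (about 24 mm) above its start. That puts it at about z = 0.14, against its stop. The knob is up at its original (297,212), and the other items stand where they were.

Run:
```python
from h import *
s=cv2.imread("pics/side8.png");print(dark(s,284,200,312,222)[0])
manip.sign_off();print(manip.get_state()["clock"])
```

```text
[296.59259259 212.21693122]
the job is handed in; nothing more can be done
the job is handed in; nothing more can be done
```

I charged the lubricator and handed the job in at about 16 s. I pushed the knob down with shut fingers for 8 full strokes, each to its stop (fingertips at 0.170 m, 18–27 N), and let it spring fully back up each time. Then I lifted clear and moved the arm away.

**Indicator pin:** it rose about 24 mm and looked identical after strokes 5, 6 and 8, so it is against its stop at about 30 mm out. Strokes 6 to 8 only by-passed.

**Knob and bench:** the knob is back up at its starting position, within 0.1 px. By eye in the final pictures, nothing else on the bench moved.

**Not confirmed:** I could not clearly see the dark groove near the pin's foot, as the side picture is too coarse. "Fully out" therefore rests on the measured height and the pin no longer rising.

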